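Snap the battery cover onto the portable audiometer

ROBOT

A 6-joint arm with a two-finger parallel gripper is mounted at the origin on a cart in front of the work surface, level with it; the furniture and walls round the work are solid. World frame = base frame: x ahead of the robot, y to its left, z up, the work surface at z = 0. Lengths are in m, angles in rad, forces in N, time in s.
With the tool pointing down it reaches from about 0.25 to 0.775 m from the base axis. Payload 4 kg.
Tool frame: the origin (TCP) lies at the very end of the fingers, on their centre line; the grasp point (between the pads) lies 19 mm behind it; z points along the fingers, y is the line along which they close (so a half turn about z gives the same grasp; the last joint's range is limited). The gripper opens to 94 mm and grips with 3 to 60 N. Pads are 16 mm wide; open, the fingers measure 119 mm over their backs; the gripper's body (75 mm by 177 mm) begins 78 mm behind the grasp point.
Start: joints at [-0.103, 0.087, 1.371, -0, 1.684, -0.103], TCP at [0.55, -0, 0.206] pointing down, gripper open.
Joint ranges: [-3.1, 3.1], [-0.76, 2.03], [0.27, 2.55], [-1.08, 4.22], [0.17, 2.65], [-2.57, 2.57]. Speed limits (rad/s): [2.79, 2.79, 3.14, 3.14, 3.14, 3.14].

INTERFACE

Orientations are given as [roll, pitch, yaw] about the fixed x, y, z axes, in that order (R = Rz(yaw) Ry(pitch) Rx(roll)).
In Python, from bench import robot gives the robot as it stands. The module is installed in compiled form; this text tells all that it offers.
- The arm moves only by the tool move_arm, never from a script. Its argument "deltas" is one flat list of numbers, 7 for each row, row after row: the turn, a rotation vector about the tool's x, y, z in rad, then the shift along the tool's x, y, z in cm, then the closure, from -1 (fully open) to 1 (shut). A call has 1 to 8 rows; each row is the pose to reach, as a shift and turn from the pose commanded when the call began, along the tool's axes at that moment; what a row does not reach only later rows make up. A row lasts 1/10 s, in which the tool goes at most 50 mm and 8.59 degrees, less where a joint would pass 70% of its speed; a pose out of reach is approached as far as the arm can. A call with a gripper value outside its range is refused whole. The fingers move at their own pace and stop on an object; the grip force is fixed at half the most. Time passes only in rows, so rows that repeat a pose let the fingers close. It gives the time, the measured TCP pose, the force, the opening and the grip force at its end, in the units of the state.
- robot.get_obs(): the state, without advancing time (a new reading comes with each control period).
- robot.snapshot(name): name is "scene" or "side" or "wrist"; returns a dict with "image" (400x640x3 uint8, red, green, blue), "depth" (400x640 float32, m along the optical axis (not along the pixel's ray), 0 where there is no reading), "fov_y" (degrees; the focal length in pixels is half the picture's height over the tangent of half this angle, whatever the lens; pixels are square), "cx", "cy" (the principal point, pixels), "D" ([k1, k2, p1, p2, k3] as OpenCV has them; the pictures are not rectified), "origin" and "orientation" of the camera in the world; the wrist camera has in their place "T_tool_cam" (4x4, takes a point from camera to tool coordinates, whose origin is the TCP and whose axes are the flange's). Camera axes: x right, y up, looking along -z (the intrinsics and any distortion apply to the point x, -y, -z); pixel columns grow to the right and rows downward; lengths in m; the calibration is good to about 2 mm. A picture is of the moment at which its call begins: read the wrist's pose just before it.
- robot.close_job(): hands the job in; it is judged then, once.
The state is a dict: "time": time; "joint_positions": joint angles; "qvel": joint speeds; "joint_torque": joint torques, N m; "tool_pos": TCP position; "ee_rot": TCP orientation; "wrist_force": force on the tool from outside, world axes, zero at the start; "wrist_torque": the same for the moment, N m; "width": finger opening in m; "finger_force": force on a finger pad.
Only numpy, scipy, OpenCV 4.12 (cv2) and the standard library are available. Lean on these libraries where they do the work, as an engineer would, in place of code of your own. Each camera call takes 0.05 s, during which the arm holds its last target. There are 200 camera calls.

TASK

The portable audiometer has fresh cells in its battery compartment. Put the loose battery cover over the compartment on the sloping back and press it on one corner at a time until all four corners have snapped home and the cover is down evenly all round; then let go of it.

Things in the scene. Friction and masses are not known exactly. Their poses are not given: they have to be found in the camera images.
- audiometer_case: White wedge-shaped case of the portable audiometer, 220 mm wide, 180 deep, 126 high; it stands firm and cannot be pushed away. Its back slopes at 30 degrees and looks to the robot's right. Origin: centre of its underside; x up the slope's way (level, to the robot's left and ahead, yaw 0.9 to 1.5), z up. A low carrying handle stands 22 mm above its top edge.
- battery_bay: Open battery compartment on the slope: a grey collar round eight black cells, outside 130 mm (y) by 72 (x), 24 high. Origin: the collar's centre on the sloping face, 77 mm above the table. z: out of the slope at right angles (30 degrees from vertical, leaning right), x: up the slope. Ribs guide the cover with play of 1.5 mm (x), 2.5 mm (y); it finds its way on from 3 mm off.
- cover: Loose grey battery cover, a cap 147 mm (y) by 89 (x), 30 high (48 with grip bar), walls 3.5, inside 26 deep, 60 to 130 g. Starts flat on the table, open side down, left or right of the case. Origin: centre of its lower edge's plane; z up. Fits either way round. Fully on, its origin is 0 to 2 mm above battery_bay's, axes parallel; laid on loosely it rests on the catches 8 to 12 mm above.
- grip_bar (a point): Middle of the top of the cover's grip bar, at (0, 0, 48 mm) of the cover: a solid upright bar across the middle of its top, 50 mm long along the cover's x, 12 mm thick along its y, 18 mm high above the top face. Grip it across its thickness.
- corner_0 (a point): Round thumb mark, 19 mm across, near a corner of the cover's top, at (-30, 48, 30 mm) of the cover, over a catch: press here, square to the slope. Along z of battery_bay it reads 37 to 43 mm resting on the catch, 30 to 32.8 home. The corner gives way at 7 to 12 N; the one across may rise meanwhile. The last two often go together at up to 20 N.
- corner_1 (a point): Round thumb mark, 19 mm across, near a corner of the cover's top, at (-30, -48, 30 mm) of the cover, over a catch: press here, square to the slope. Along z of battery_bay it reads 37 to 43 mm resting on the catch, 30 to 32.8 home. The corner gives way at 7 to 12 N; the one across may rise meanwhile. The last two often go together at up to 20 N.
- corner_2 (a point): Round thumb mark, 19 mm across, near a corner of the cover's top, at (30, 48, 30 mm) of the cover, over a catch: press here, square to the slope. Along z of battery_bay it reads 37 to 43 mm resting on the catch, 30 to 32.8 home. The corner gives way at 7 to 12 N; the one across may rise meanwhile. The last two often go together at up to 20 N.
- corner_3 (a point): Round thumb mark, 19 mm across, near a corner of the cover's top, at (30, -48, 30 mm) of the cover, over a catch: press here, square to the slope. Along z of battery_bay it reads 37 to 43 mm resting on the catch, 30 to 32.8 home. The corner gives way at 7 to 12 N; the one across may rise meanwhile. The last two often go together at up to 20 N.
- catch_0 (a joint): Sprung steel catch standing out 4.5 mm from the collar's long side at (-36, 48) mm of battery_bay, 8 mm above the slope, 12 mm long. Value: how far it is pushed into the collar, m: 0 free, about 0.003 while the cover's bead passes it, near 0 again when the corner has snapped past. It then holds that corner down.
- catch_1 (a joint): Sprung steel catch standing out 4.5 mm from the collar's long side at (-36, -48) mm of battery_bay, 8 mm above the slope, 12 mm long. Value: how far it is pushed into the collar, m: 0 free, about 0.003 while the cover's bead passes it, near 0 again when the corner has snapped past. It then holds that corner down.
- catch_2 (a joint): Sprung steel catch standing out 4.5 mm from the collar's long side at (36, 48) mm of battery_bay, 8 mm above the slope, 12 mm long. Value: how far it is pushed into the collar, m: 0 free, about 0.003 while the cover's bead passes it, near 0 again when the corner has snapped past. It then holds that corner down.
- catch_3 (a joint): Sprung steel catch standing out 4.5 mm from the collar's long side at (36, -48) mm of battery_bay, 8 mm above the slope, 12 mm long. Value: how far it is pushed into the collar, m: 0 free, about 0.003 while the cover's bead passes it, near 0 again when the corner has snapped past. It then holds that corner down.

How it is judged:
By the outcome, as a careful person would: the job done as asked, in the order asked, and still so for the second after the job is handed in, with the robot touching nothing.
It also fails if it takes over 58 s, if anything falls off the work surface, if the arm or the gripper's body presses on something with over 40 N, if the wrist force passes 120 N, or if a joint passes its speed limit or range.

## Working session

There is one attempt and no reset: what is moved stays moved. The work goes in short steps, Python scripts to look and compute and a tool call to move; the robot and the scene stay as the last step left them, time stands still between calls to the robot, and variables do not carry over. Pictures are saved under pics/ and viewed, at most 10 in all, crops included, and the job is handed in when it is done.

Besides the shell and the picture viewer there is one more tool, called after ">>>" by a JSON object that holds its "op" and its "data", one argument or row to a line. move_arm: Moves the arm, as the interface text tells. Its arguments: {"type":"object","properties":{"deltas":{"type":"array","items":{"type":"number"}}},"required":["deltas"]}

```bash
mkdir -p pics; cat > h.py <<'E'
import numpy as np, cv2
from scipy.spatial.transform import Rotation as Ro
from bench import robot
def T_of(p,rpy):
    T=np.eye(4);T[:3,:3]=Ro.from_euler('xyz',rpy).as_matrix();T[:3,3]=p;return T
def snap(name):
    o=robot.get_obs();s=robot.snapshot(name)
    if name=='wrist': s['T']=T_of(o['tool_pos'],o['ee_rot'])@np.array(s['T_tool_cam'])
    else:
        q=np.array(s['orientation']);
        s['T']=T_of(s['origin'],q) if q.size==3 else None
        if q.size==9: s['T']=np.eye(4);s['T'][:3,:3]=q.reshape(3,3);s['T'][:3,3]=s['origin']
    f=200/np.tan(np.radians(s['fov_y'])/2);s['K']=np.array([[f,0,s['cx']],[0,f,s['cy']],[0,0,1.]])
    s['D']=np.array(s['D'],float);return s
def cloud(s):
    v,u=np.mgrid[0:400,0:640]
    n=cv2.undistortPoints(np.stack([u,v],-1).reshape(-1,1,2).astype(np.float64),s['K'],s['D']).reshape(400,640,2)
    d=s['depth'];P=np.stack([n[...,0]*d,-n[...,1]*d,-d],-1)
    return P@s['T'][:3,:3].T+s['T'][:3,3]
def save(s,n): cv2.imwrite(f'pics/{n}.png',s['image'][...,::-1])
def moves(Tt,o=None):
    """rotvec and shift (cm) in current tool frame to reach Tt"""
    o=o or robot.get_obs();T=np.linalg.inv(T_of(o['tool_pos'],o['ee_rot']))@Tt
    return Ro.from_matrix(T[:3,:3]).as_rotvec().round(3),(T[:3,3]*100).round(2)
E
python3 - <<'E'
from h import *
print(robot.get_obs())
a=[]
for n in('scene','side'):
    s=snap(n);print(n,s['origin'],s['orientation'],s['fov_y'],s['D']);a.append(s['image'])
    np.savez(f'{n}.npz',P=cloud(s),im=s['image'])
    save(s,n)
E
```

```text
{'time': 0.0, 'joint_positions': array([-1.03109524e-01,  8.79475599e-02,  1.37225123e+00,  4.76094309e-06,
        1.68359412e+00, -1.03107837e-01]), 'qvel': array([ 0.00014081,  0.00042668,  0.00041657,  0.00020094, -0.00069318,
        0.00021489]), 'joint_torque': array([ 1.28542815e-03, -3.40182602e+01, -3.02423716e+01,  7.18220207e-02,
        3.29729996e-02, -1.13141955e-04]), 'tool_pos': array([5.49450132e-01, 4.87084766e-05, 2.04309784e-01]), 'ee_rot': array([-3.13940456e+00, -2.31168948e-04,  1.57079492e+00]), 'wrist_force': array([ 0.0913712 , -0.09916098,  0.08279589]), 'wrist_torque': array([ 0.01851055, -0.01965742,  0.00713413]), 'finger_force': 0.0, 'width': 0.09390990298435935}
scene [0.484853   0.67457689 1.06277895] [ 0.59164905 -0.01604148 -3.07149018] 52.88620216709607 [-0.00975799  0.          0.          0.          0.        ]
side [0.44717805 0.95735524 0.62887729] [ 1.04548269 -0.01346163 -3.05832201] 57.46144847003975 [-0.02407261  0.          0.          0.          0.        ]
```

View pics/scene.png

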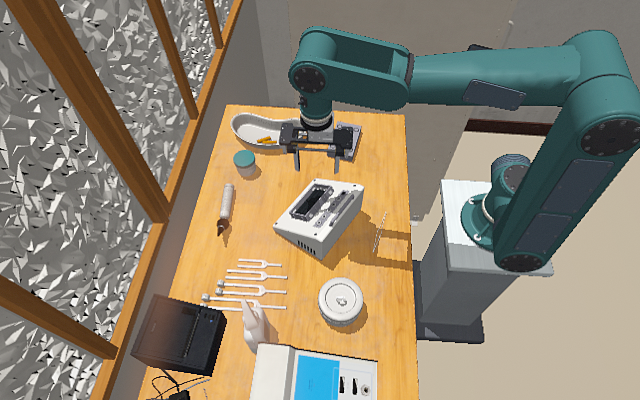

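View pics/side.png

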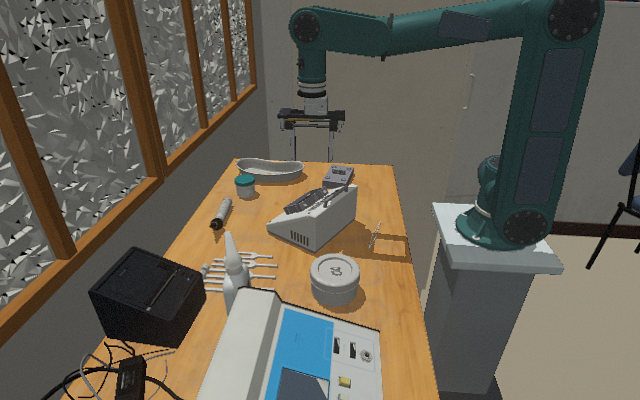

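The scene shows the white case at about (320,217) with its collar at about (312,200). A grey flat thing at about (345,145) in the scene view and (339,175) in the side view could be the cover, partly hidden by the gripper. I'll check with the wrist camera and the clouds.

```bash
python3 - <<'E'
from h import *
for n,px in(('scene',[(312,200),(340,150),(320,185),(275,225),(355,145),(340,300)]),('side',[(339,175),(339,185),(317,200)])):
    P=np.load(n+'.npz')['P']
    for u,v in px: print(n,u,v,P[v,u].round(3))
s=snap('wrist');save(s,'w0');P=cloud(s);np.savez('w0.npz',P=P,im=s['image'])
print(s['T'].round(3))
E
```

```text
scene 312 200 [0.561 0.019 0.082]
scene 340 150 [0.488 0.03  0.324]
scene 320 185 [ 0.541 -0.031  0.091]
scene 275 225 [0.665 0.087 0.038]
scene 355 145 [ 0.439 -0.255  0.028]
scene 340 300 [0.462 0.31  0.067]
side 339 175 [ 0.477 -0.268  0.03 ]
side 339 185 [ 0.474 -0.213  0.017]
side 317 200 [0.531 0.036 0.094]
[[ 1.     0.     0.001  0.55 ]
 [-0.001  0.971  0.238  0.069]
 [-0.001 -0.238  0.971  0.385]
 [ 0.     0.     0.     1.   ]]
```

View pics/w0.png

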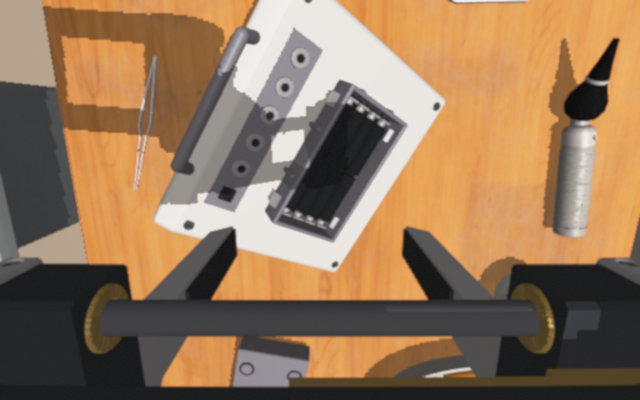

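The wrist view shows the case with the collar at about (335,165), the handle at about (215,100) on the robot's side, and the cover's edge with thumb marks at about (270,365). Next I'll measure the case from this view's cloud, and the cover from the side view.

```bash
python3 - <<'E'
from h import *
d=np.load('w0.npz');P,im=d['P'],d['im']
# white slope
z=P[...,2];m=(im.min(-1)>200)&(z>0.02)&(z<0.16);m[230:]=0
Q=P[m];c=np.median(Q,0)
for _ in range(5):
    U,S,V=np.linalg.svd(Q-Q.mean(0),full_matrices=False);n=V[2]*np.sign(V[2][2]);r=(P[m]-Q.mean(0))@n;Q=P[m][abs(r)<.003]
print('n',n.round(4),'tilt',np.degrees(np.arccos(n[2])),'c',Q.mean(0),len(Q),m.sum())
# collar top: points 18..28mm above slope plane
h=(P-Q.mean(0))@n
for lo,hi in((.018,.03),(.02,.027)):
    k=(h>lo)&(h<hi)&(z>.03)&(z<.16); k[250:]=0
    k=cv2.morphologyEx(k.astype(np.uint8),cv2.MORPH_OPEN,np.ones((2,2),np.uint8))
    # choose components near (335,165)
    nl,lab,st,_=cv2.connectedComponentsWithStats(cv2.dilate(k,np.ones((7,7))))
    print(st[1:][st[1:,4]>200])
    np.save('k.npy',k)
vis=im[...,::-1].copy();vis[k>0]=(0,0,255)
vs=np.load('side.npz');Ps,ims=vs['P'],vs['im']
zz=Ps[...,2];kk=(zz>.024)&(zz<.034)&(Ps[...,1]<-.12)&(Ps[...,1]>-.4)&(Ps[...,0]>.3)&(Ps[...,0]<.7)
nl,lab,st,ce=cv2.connectedComponentsWithStats(kk.astype(np.uint8))
for i in range(1,nl):
    if st[i,4]>60:
        q=Ps[lab==i];print(st[i],q.mean(0).round(3),cv2.minAreaRect(q[:,:2].astype(np.float32)))
g=(zz>.04)&(zz<.055)&(Ps[...,1]<-.12)&(Ps[...,1]>-.35)&(Ps[...,0]>.4)&(Ps[...,0]<.53)
print('bar',g.sum(),Ps[g].mean(0) if g.any() else 0)
v2=ims[...,::-1].copy();v2=cv2.resize(v2[140:220,260:400],None,fx=4,fy=4)
cv2.imwrite('pics/v1.png',np.vstack([cv2.resize(vis[:250],(560,219)),v2]))
E
```

```text
n [ 0.4289 -0.2507  0.8679] tilt 29.788799940350113 c [0.55693104 0.07526777 0.09210321] 17333 18901
[[ 269   82  143  165 6141]]
[[ 269   82  143  165 5685]]
[322 164  32  21 381] [ 0.48  -0.272  0.03 ] ((0.4806700646877289, -0.28358346223831177), (0.15011227130889893, 0.08898983895778656), 79.27100372314453)
bar 38 [ 0.4820786  -0.28331023  0.04523224]
```

View pics/v1.png

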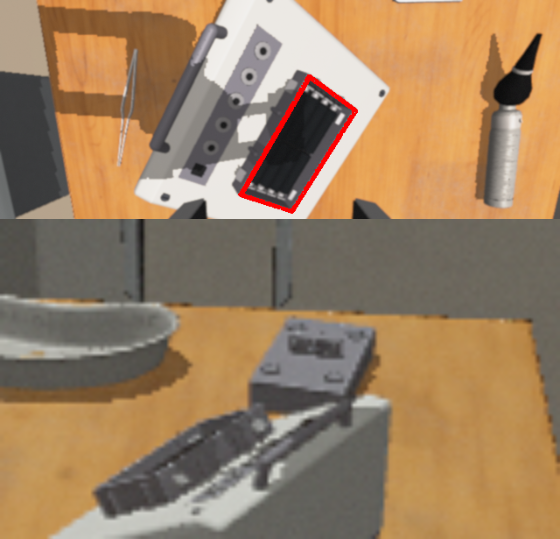

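The red mask covers the collar's top rim. The side crop shows the cover flat on the table, with its grip bar in the middle and thumb marks at the corners. The measured up-slope direction is about 2.6 rad, not the 0.9 to 1.5 in the text, and I trust the measurement. I'll move over the cover and work out the bay pose.

>>> {"op": "move_arm", "data": {
  "deltas": [0,0,-0.15,-5,-1,0,-1,0,0,-0.3,-10,-2,0,-1,0,0,-0.45,-15,-3,0,-1,0,0,-0.6,-20,-4,0,-1,0,0,-0.75,-24,-5,0,-1,0,0,-0.9,-27,-6,0,-1,0,0,-1.05,-28.3,-7,0,-1,0,0,-1.2,-28.3,-7,0,-1]
}}

```text
time: 0.95
tool_pos: [0.4782, -0.2858, 0.2047]
ee_rot: [-3.141, -0.002, 2.695]
wrist_force: [0.2, 1.2, -0.6]
width: 0.0941
finger_force: 0.0
```

>>> {"op": "move_arm", "data": {
  "deltas": [0,0,-0.149,0,0,0,-1,0,0,-0.184,0,0,0,-1,0,0,-0.184,0,0,0,-1]
}}

```text
time: 1.25
tool_pos: [0.4798, -0.283, 0.205]
ee_rot: [3.141, -0.001, 2.878]
wrist_force: [-0.1, 0.5, 0.2]
width: 0.0941
finger_force: 0.0
```

```bash
python3 - <<'E'
from h import *
d=np.load('w0.npz');P,im=d['P'],d['im'];k=np.load('k.npy')>0
n=np.array([.4289,-.2507,.8679]);c=np.array([.55693,.07527,.09210])
x=np.array([-n[0],-n[1],0]);x/=np.linalg.norm(x);y=np.cross([0,0,1],x);xs=np.cross(y,n)
q=P[k];h=(q-c)@n;print('h',np.percentile(h,[5,50,95]))
uv=np.c_[(q-c)@xs,(q-c)@y].astype(np.float32)
nl,lab,st,_=cv2.connectedComponentsWithStats(k.astype(np.uint8));
i=1+np.argmax(st[1:,4]);uv=np.c_[(P[lab==i]-c)@xs,(P[lab==i]-c)@y].astype(np.float32)
r=cv2.minAreaRect(uv);print(r,np.percentile(uv,[1,99],0))
cc=r[0];O=c+cc[0]*xs+cc[1]*y;print('bay origin',O,'yaw',np.arctan2(x[1],x[0]))
# cover
o=robot.get_obs();print(o['tool_pos'],o['ee_rot'],o['joint_positions'].round(2),o['time'])
s=snap('wrist');save(s,'w1');P=cloud(s);np.savez('w1.npz',P=P,im=s['image'])
z=P[...,2];d2=np.hypot(P[...,0]-.48,P[...,1]+.284)<.12
for lo,hi in((.024,.036),(.043,.053)):
    kk=((z>lo)&(z<hi)&d2).astype(np.uint8);nl,lab,st,_=cv2.connectedComponentsWithStats(kk)
    i=1+np.argmax(st[1:,4]);p=P[lab==i];print(st[i],p[:,2].mean(),cv2.minAreaRect(p[:,:2].astype(np.float32)))
E
```

```text
h [-4.21496705e-05  2.34126461e-02  2.47059134e-02]
((0.028496287763118744, 0.043760836124420166), (0.2378084808588028, 0.14263544976711273), 0.3747480809688568) [[-0.08930124 -0.02530998]
 [ 0.00655684  0.11377197]]
bay origin [0.51349489 0.04997039 0.10625683] yaw 2.612634365180297
[ 0.4797667  -0.28301535  0.20501373] [ 3.14119749e+00 -7.55269331e-04  2.87756262e+00] [-0.63  0.1   1.35  0.    1.68 -1.94] 1.25
[  244   137   142    91 10475] 0.030980793902843185 ((0.4799945652484894, -0.2861182689666748), (0.1471860408782959, 0.08927567303180695), 79.10810089111328)
[309 162  15  49 580] 0.048232962299281576 ((0.47989392280578613, -0.28610458970069885), (0.012959076091647148, 0.049977920949459076), 78.97151184082031)
```

View pics/w1.png

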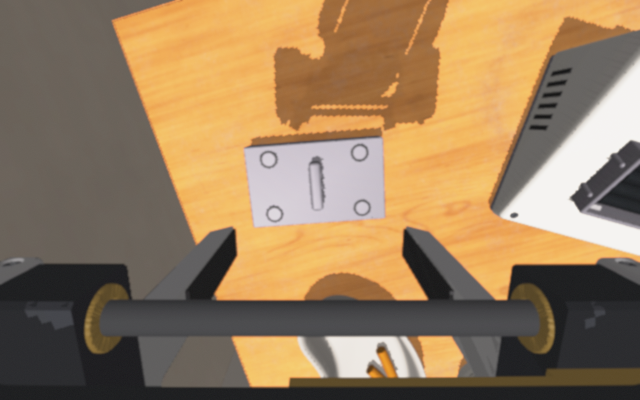

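The cover sits at about (317,180) with four thumb marks, its bar at (316,185), and nothing close to where the fingers will land. I'll redo the collar rectangle without the mask opening and compute the descent.

```bash
python3 - <<'E'
from h import *
d=np.load('w0.npz');P,im=d['P'],d['im']
n0=np.array([.4289,-.2507,.8679]);c=np.array([.55693,.07527,.09210])
h=(P-c)@n0;k=((h>.020)&(h<.027)&(P[...,2]>.03)&(P[...,2]<.16));k[240:]=0;k[:70]=0;k[:,:260]=0;k[:,420:]=0
x=np.array([-n0[0],-n0[1],0]);x/=np.linalg.norm(x);y=np.cross([0,0,1],x);xs=np.cross(y,n0)
uv=np.c_[(P[k]-c)@xs,(P[k]-c)@y].astype(np.float32)
r=cv2.minAreaRect(uv);print(r,k.sum())
cc=r[0];O=c+cc[0]*xs+cc[1]*y
off=np.median(h[k]);print('med h',off,'bay origin',O,'top',O+off*n0,'x angle',np.degrees(np.arctan2(x[1],x[0])))
Tt=np.eye(4);a=np.radians(79.0)
def tool(yaw_y,pos):
    T=np.eye(4);yy=np.array([np.cos(yaw_y),np.sin(yaw_y),0]);zz=np.array([0,0,-1.]);T[:3,:3]=np.c_[np.cross(yy,zz),yy,zz];T[:3,3]=pos;return T
print(moves(tool(a,[.480,-.286,.033])))
E
```

```text
((-0.029342785477638245, 0.039030320942401886), (0.12983839213848114, 0.0731278508901596), 89.8769760131836) 2323
med h 0.02339625754978584 bay origin [0.55922013 0.02872251 0.07752264] top [0.56925478 0.02285706 0.09782825] x angle 149.6929225356721
(array([ 0.   , -0.001, -0.073]), array([-0.1 , -0.29, 17.21]))
```

>>> {"op": "move_arm", "data": {
  "deltas": [0,0,-0.073,-0.1,-0.3,5,-1,0,0,-0.073,-0.1,-0.3,10,-1,0,0,-0.073,-0.1,-0.3,14,-1,0,0,-0.073,-0.1,-0.3,16,-1,0,0,-0.073,-0.1,-0.3,17.2,-1,0,0,-0.073,-0.1,-0.3,17.2,-1,0,0,-0.073,-0.1,-0.3,17.2,1,0,0,-0.073,-0.1,-0.3,17.2,1]
}}

```text
time: 2.1
tool_pos: [0.4811, -0.2868, 0.0349]
ee_rot: [-3.14, 0.003, 2.951]
wrist_force: [-0.0, 1.2, 0.0]
width: 0.0813
finger_force: 0.0
```

>>> {"op": "move_arm", "data": {
  "deltas": [0,0,0,0,0,0,1,0,0,0,0,0,0,1,0,0,0,0,0,0,1,0,0,0,0,0,0,1,0,0,0,0,0,0,1]
}}

```text
time: 2.6
tool_pos: [0.4802, -0.2862, 0.0335]
ee_rot: [-3.142, 0.0, 2.951]
wrist_force: [0.4, 0.7, 0.2]
width: 0.0412
finger_force: 0.0
```

>>> {"op": "move_arm", "data": {
  "deltas": [0,0,0,0,0,0,1,0,0,0,0,0,0,1,0,0,0,0,0,0,1,0,0,0,0,0,0,1,0,0,0,0,0,0,1,0,0,0,0,0,0,1]
}}

```text
time: 3.2
tool_pos: [0.4802, -0.2862, 0.0335]
ee_rot: [-3.142, 0.0, 2.951]
wrist_force: [0.1, -1.1, -0.6]
width: 0.0118
finger_force: 30.0
```

>>> {"op": "move_arm", "data": {
  "deltas": [0,0,0,0,0,-4,1,0,0,0,0,0,-8,1,0,0,0,0,0,-12,1,0,0,0,0,0,-16,1,0,0,0,0,0,-20,1,0,0,0,0,0,-20,1]
}}

```text
time: 3.8
tool_pos: [0.4825, -0.2878, 0.2412]
ee_rot: [-3.136, 0.012, 2.951]
wrist_force: [-0.4, -0.2, -0.2]
width: 0.0115
finger_force: 30.0
```

```bash
cat >> h.py <<'E'
BO=np.array([.5592,.0287,.0770]);BY=np.radians(149.7)
RB=(Ro.from_euler('z',BY)*Ro.from_euler('y',np.radians(-30))).as_matrix() # x up slope, z normal
RB=np.c_[RB[:,0],RB[:,1],RB[:,2]]
def bay_tool(x,y,z):
    "tool with z=-bay z, tool x = bay x, TCP at bay coords (m)"
    T=np.eye(4);T[:3,:3]=np.c_[RB[:,0],-RB[:,1],-RB[:,2]];T[:3,3]=BO+RB@[x,y,z];return T
E
python3 - <<'E'
from h import *
print(RB.round(3))
o=robot.get_obs();print(o['tool_pos'],o['joint_positions'].round(2),o['width'],o['wrist_force'])
for z in(.18,.09): print(moves(bay_tool(0,0,z)),bay_tool(0,0,z)[:3,3])
s=snap('wrist');save(s,'w2')
s=snap('side');P=cloud(s)
E
```

```text
[[-0.748 -0.505  0.432]
 [ 0.437 -0.863 -0.252]
 [ 0.5    0.     0.866]]
[ 0.48252868 -0.28782082  0.24115841] [-0.64  0.1   1.29  0.    1.74 -2.02] 0.011523268768615912 [-0.44504835 -0.18475756 -0.17899071]
(array([-0.092,  0.532,  0.33 ]), array([-10.02,  29.55,   0.78])) [ 0.6369056  -0.01670749  0.23288457]
(array([-0.092,  0.532,  0.33 ]), array([-5.68, 31.09,  8.51])) [0.5980528  0.00599626 0.15494229]
```

View pics/w2.png

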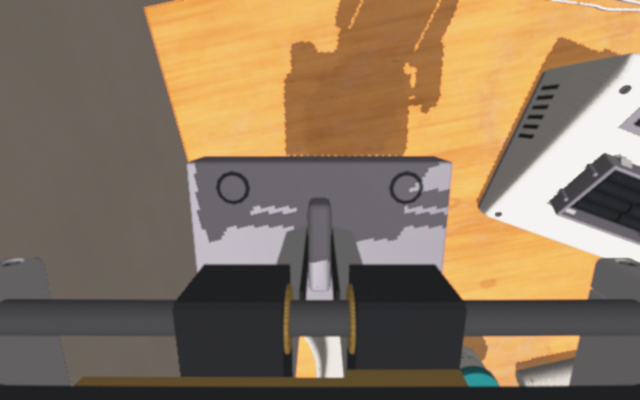

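The cover is gripped squarely: the bar is between the pads at (320,235) and both far thumb marks are level. Now to swing over the bay and tilt.

>>> {"op": "move_arm", "data": {
  "deltas": [-0.012,0.068,0.042,-1.3,3.8,0.1,1,-0.023,0.136,0.085,-2.6,7.6,0.2,1,-0.035,0.205,0.127,-3.9,11.4,0.3,1,-0.047,0.273,0.17,-5.1,15.2,0.4,1,-0.059,0.341,0.212,-6.4,19,0.5,1,-0.07,0.41,0.254,-7.7,22.8,0.6,1,-0.082,0.478,0.297,-9,26.6,0.7,1,-0.092,0.532,0.33,-10,29.5,0.8,1]
}}

```text
time: 4.7
tool_pos: [0.6345, -0.0131, 0.2216]
ee_rot: [-3.14, -0.546, 2.612]
wrist_force: [0.7, -0.3, -1.7]
width: 0.012
finger_force: 30.0
```

>>> {"op": "move_arm", "data": {
  "deltas": [0,0,0,0,0,0,1,0,0,0,0,0,0,1,0,0,0,0,0,0,1]
}}

```text
time: 5.0
tool_pos: [0.6336, -0.0163, 0.2253]
ee_rot: [3.141, -0.538, 2.612]
wrist_force: [-0.5, 0.5, -0.6]
width: 0.0118
finger_force: 30.0
```

```bash
python3 - <<'E'
from h import *
o=robot.get_obs();print(o['tool_pos'],o['joint_positions'].round(2),o['width'],o['wrist_force'],moves(bay_tool(0,0,.18)))
s=snap('scene');save(s,'s3');P=cloud(s)
s=snap('wrist');save(s,'w3');P=cloud(s)
np.savez('w3.npz',P=P,im=s['image'])
# cover top seen from wrist: points near tool-frame depth 0..; express in bay frame
Q=(P-BO)@RB
m=(Q[...,2]>.16)&(Q[...,2]<.185)&(abs(Q[...,0])<.06)&(abs(Q[...,1])<.085)
q=Q[m];A=np.c_[q[:,:2],np.ones(len(q))];cf=np.linalg.lstsq(A,q[:,2],rcond=None)[0];print(m.sum(),'plane',cf,'y',np.percentile(q[:,1],[1,99]),'xmax',np.percentile(q[:,0],[1,99]))
E
```

```text
[ 0.6335659  -0.01629962  0.22533281] [-0.21  0.69  0.63  0.23  2.32 -1.13] 0.011781339506673871 [-0.46161569  0.46630967 -0.58054664] (array([ 0.001, -0.014, -0.001]), array([ 0.12,  0.13, -0.81]))
23921 plane [ 0.00043949 -0.00195241  0.17048945] y [-0.07029057  0.07253351] xmax [-0.03053435  0.04480469]
```

View pics/w3.png

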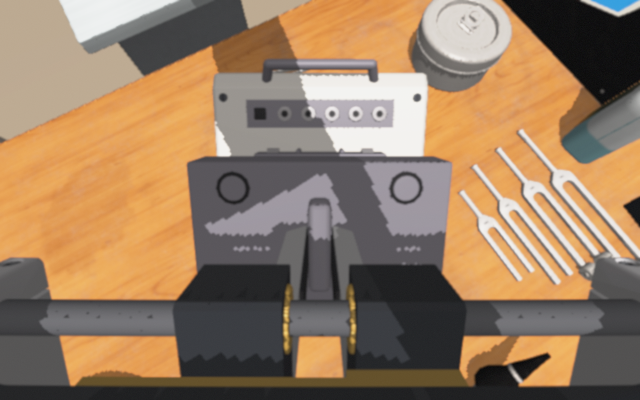

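The cover hangs square over the bay: its far edge is at row 158, with the slope's jack strip and handle visible above it. Lowering towards the collar.

>>> {"op": "move_arm", "data": {
  "deltas": [0,-0.014,0,0.1,0.12,3,1,0,-0.014,0,0.1,0.12,6,1,0,-0.014,0,0.1,0.12,9,1,0,-0.014,0,0.1,0.12,10.6,1,0,-0.014,0,0.1,0.12,10.6,1,0,-0.014,0,0.1,0.12,10.6,1]
}}

```text
time: 5.7
tool_pos: [0.5873, 0.0128, 0.1366]
ee_rot: [3.139, -0.521, 2.613]
wrist_force: [0.5, -0.0, -0.7]
width: 0.0114
finger_force: 30.0
```

```bash
python3 - <<'E'
from h import *
o=robot.get_obs();print(o['tool_pos'],o['joint_positions'].round(2),o['wrist_force'],moves(bay_tool(0,0,.06)), (o['tool_pos']-BO)@RB)
s=snap('wrist');P=cloud(s);Q=(P-BO)@RB
for lo,hi,nm in((.05,.065,'cover'),):
    m=(Q[...,2]>lo)&(Q[...,2]<hi)&(abs(Q[...,0])<.06)&(abs(Q[...,1])<.085)
    q=Q[m];A=np.c_[q[:,:2],np.ones(len(q))];print(np.linalg.lstsq(A,q[:,2],rcond=None)[0],np.percentile(q,[.5,99.5],0))
save(s,'w4')
s=snap('side');P=cloud(s);Q=(P-BO)@RB
m=(Q[...,2]>.05)&(Q[...,2]<.065)&(abs(Q[...,0])<.06)&(abs(Q[...,1])<.085)
q=Q[m];print(len(q),np.percentile(q,[.5,99.5],0) if len(q) else 0)
E
```

```text
[0.58734022 0.01282287 0.13658177] [-0.18  0.56  1.    0.2   2.07 -1.17] [ 0.49372183 -0.02773221 -0.73220439] (array([ 0.002,  0.002, -0.   ]), array([-0.18, -0.05,  0.78])) [ 0.00181256 -0.00048928  0.06775262]
[-0.03350673 -0.00023764  0.0648242 ] [[-0.03235433 -0.07318226  0.05291726]
 [ 0.04730132  0.0716281   0.06499599]]
337 [[-0.04119933 -0.07742601  0.05008638]
 [ 0.04823258  0.06955767  0.06498352]]
```

>>> {"op": "move_arm", "data": {
  "deltas": [0,0,0,-0.23,-0.06,0.3,1,0,0,0,-0.23,-0.06,0.6,1,0,0,0,-0.23,-0.06,0.9,1,0,0,0,-0.23,-0.06,1.2,1,0,0,0,-0.23,-0.06,1.2,1,0,0,0,-0.23,-0.06,1.2,1]
}}

```text
time: 6.4
tool_pos: [0.5835, 0.0151, 0.1233]
ee_rot: [3.14, -0.524, 2.613]
wrist_force: [-0.0, -0.1, -0.2]
width: 0.0117
finger_force: 30.0
```

>>> {"op": "move_arm", "data": {
  "deltas": [0,0,0,0,0,0.2,1,0,0,0,0,0,0.4,1,0,0,0,0,0,0.6,1,0,0,0,0,0,0.8,1,0,0,0,0,0,0.8,1,0,0,0,0,0,0.8,1]
}}

```text
time: 7.0
tool_pos: [0.5801, 0.0171, 0.1164]
ee_rot: [3.14, -0.523, 2.613]
wrist_force: [0.4, 0.3, -0.5]
width: 0.012
finger_force: 30.0
```

```bash
python3 - <<'E'
from h import *
o=robot.get_obs();print(o['wrist_force']@RB,(o['tool_pos']-BO)@RB,o['wrist_torque'])
E
```

```text
[-0.41827195 -0.41411768 -0.30074757] [-0.00096199 -0.0004865   0.04607922] [-0.10109791 -0.30428709 -0.02648917]
```

>>> {"op": "move_arm", "data": {
  "deltas": [0,0,0,0,0,0.15,1,0,0,0,0,0,0.3,1,0,0,0,0,0,0.3,1,0,0,0,0,0,0.3,1]
}}

```text
time: 7.4
tool_pos: [0.5788, 0.0178, 0.1138]
ee_rot: [3.14, -0.523, 2.613]
wrist_force: [-0.8, -0.7, -0.3]
width: 0.0113
finger_force: 30.0
```

```bash
python3 - <<'E'
from h import *
o=robot.get_obs();print(o['wrist_force']@RB,(o['tool_pos']-BO)@RB,o['wrist_torque'])
s=snap('wrist');P=cloud(s);Q=(P-BO)@RB
m=(Q[...,2]>.03)&(Q[...,2]<.046)&(abs(Q[...,0])<.044)&(abs(Q[...,1])<.072)&(Q[...,0]>0.005)
q=Q[m];print(m.sum(),np.median(q[:,2]));q=q[abs(q[:,2]-np.median(q[:,2]))<.004];A=np.c_[q[:,:2],np.ones(len(q))];print(np.linalg.lstsq(A,q[:,2],rcond=None)[0])
save(s,'w5')
E
```

```text
[ 0.12527295  1.02044065 -0.36368911] [-0.00099928 -0.00047964  0.04309983] [-0.13281151 -0.35665381 -0.0528113 ]
16647 0.04045540054079204
[-0.0007335  -0.00172931  0.0404947 ]
```

View pics/w5.png

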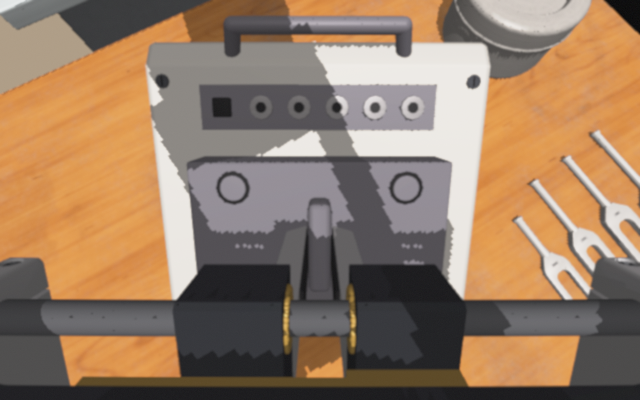

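The cover sits centred over the collar and parallel to the case, with its top at 40.5 mm. I'll lower it until it touches.

>>> {"op": "move_arm", "data": {
  "deltas": [0,0,0,0,0,0.1,1,0,0,0,0,0,0.1,1,0,0,0,0,0,0.1,1]
}}

```text
time: 7.75
tool_pos: [0.5783, 0.0181, 0.1131]
ee_rot: [3.14, -0.523, 2.613]
wrist_force: [-1.0, 0.1, -0.2]
width: 0.0118
finger_force: 30.0
```

>>> {"op": "move_arm", "data": {
  "deltas": [0,0,0,0,0,0.1,1,0,0,0,0,0,0.1,1,0,0,0,0,0,0.1,1]
}}

```text
time: 8.05
tool_pos: [0.5782, 0.0182, 0.1126]
ee_rot: [3.14, -0.523, 2.613]
wrist_force: [1.3, -0.5, 1.4]
width: 0.0117
finger_force: 30.0
```

>>> {"op": "move_arm", "data": {
  "deltas": [0,0,0,0,0,0.1,1,0,0,0,0,0,0.1,1,0,0,0,0,0,0.1,1]
}}

```text
time: 8.35
tool_pos: [0.5781, 0.0183, 0.1124]
ee_rot: [3.139, -0.521, 2.613]
wrist_force: [1.9, -1.0, 6.0]
width: 0.0117
finger_force: 30.0
```

Contact on the catches at about 6 N. Releasing, backing off, then closing the fingers for pressing.

>>> {"op": "move_arm", "data": {
  "deltas": [0,0,0,0,0,-0.1,0.3,0,0,0,0,0,-0.1,0.3,0,0,0,0,0,-0.1,0.3,0,0,0,0,0,-0.1,0.3,0,0,0,0,0,-1.5,0.3,0,0,0,0,0,-3,0.3,0,0,0,0,0,-4,1,0,0,0,0,0,-4,1]
}}

```text
time: 9.15
tool_pos: [0.5958, 0.0081, 0.1471]
ee_rot: [3.139, -0.521, 2.613]
wrist_force: [0.2, -1.1, -0.3]
width: 0.0203
finger_force: 0.0
```

>>> {"op": "move_arm", "data": {
  "deltas": [0,0,0,0,0,0,1,0,0,0,0,0,0,1,0,0,0,0,0,0,1]
}}

```text
time: 9.45
tool_pos: [0.5943, 0.0086, 0.1452]
ee_rot: [3.141, -0.525, 2.613]
wrist_force: [1.0, 0.4, 0.4]
width: 0.0006
finger_force: 0.0
```

```bash
cat >> h.py <<'E'
def corners(tag=None):
    s=snap('wrist');P=cloud(s);Q=(P-BO)@RB
    if tag: save(s,tag)
    m=(Q[...,2]>.024)&(Q[...,2]<.05)&(abs(Q[...,0])<.043)&(abs(Q[...,1])<.071)&~((abs(Q[...,1])<.012)&(abs(Q[...,0])<.03))
    q=Q[m]
    for _ in range(5):
        A=np.c_[q[:,:2],np.ones(len(q))];cf=np.linalg.lstsq(A,q[:,2],rcond=None)[0]
        r=Q[m][:,:2]@cf[:2]+cf[2]-Q[m][:,2];q=Q[m][abs(r)<.0025]
    print(len(q),'x',np.percentile(q[:,0],[1,99]).round(4),'y',np.percentile(q[:,1],[1,99]).round(4))
    # local medians at marks, and plane values
    for i,(x,y) in enumerate([(-.03,.048),(-.03,-.048),(.03,.048),(.03,-.048)]):
        k=(np.hypot(Q[...,0]-x,Q[...,1]-y)<.01)&(Q[...,2]<.05)&(Q[...,2]>.02)
        print('corner',i,'plane mm',round(1e3*(cf@[x,y,1]),1),'local',k.sum(),round(1e3*np.median(Q[k][:,2]),1) if k.any() else None)
E
python3 - <<'E'
from h import *
o=robot.get_obs();print(o['wrist_force']@RB,(o['tool_pos']-BO)@RB,o['width'],o['joint_positions'].round(2))
corners('w6')
for z in(.06,):
  for c in [(-.03,.048),(-.03,-.048),(.03,.048),(.03,-.048)]: print(moves(bay_tool(*c,z)))
E
```

```text
[-0.35892129 -0.88657669  0.69818468] [-0.00087926 -0.00038901  0.07929048] 0.0005900116478922197 [-0.18  0.58  0.95  0.2   2.1  -1.17]
18673 x [-0.032   0.0426] y [-0.0699  0.0698]
corner 0 plane mm 39.1 local 389 39.8
corner 1 plane mm 39.2 local 400 39.9
corner 2 plane mm 39.3 local 694 40.0
corner 3 plane mm 39.5 local 707 40.2
(array([ 0.001, -0.001,  0.   ]), array([-2.91, -4.84,  1.94]))
(array([ 0.001, -0.001,  0.   ]), array([-2.92,  4.76,  1.94]))
(array([ 0.001, -0.001,  0.   ]), array([ 3.09, -4.84,  1.94]))
(array([ 0.001, -0.001,  0.   ]), array([3.08, 4.76, 1.95]))
```

View pics/w6.png

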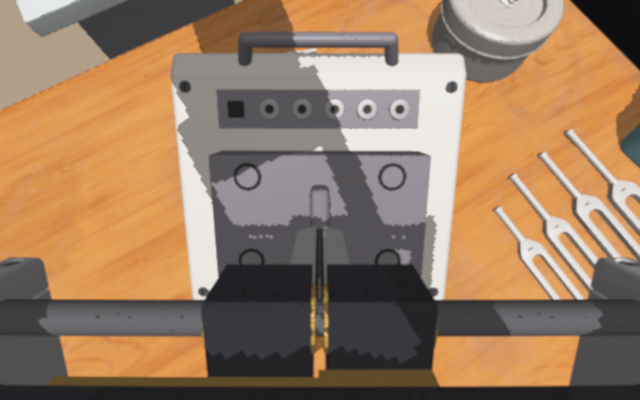

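The cover rests level on the catches, marks reading about 39 to 40 mm, with its thumb marks at (247,176), (392,177), (251,260) and (388,260). The fingers are shut. Pressing corner 0.

>>> {"op": "move_arm", "data": {
  "deltas": [0,0,0,-2.9,-4.8,0,1,0,0,0,-2.9,-4.8,0,1,0,0,0,-2.9,-4.8,2,1,0,0,0,-2.9,-4.8,3.5,1,0,0,0,-2.9,-4.8,3.8,1,0,0,0,-2.9,-4.8,4,1,0,0,0,-2.9,-4.8,4.2,1,0,0,0,-2.9,-4.8,4.2,1]
}}

```text
time: 10.3
tool_pos: [0.5746, -0.035, 0.0955]
ee_rot: [3.14, -0.522, 2.614]
wrist_force: [-0.2, 0.1, -0.5]
width: 0.0004
finger_force: 0.0
```

>>> {"op": "move_arm", "data": {
  "deltas": [0,0,0,0,0,0.1,1,0,0,0,0,0,0.2,1,0,0,0,0,0,0.3,1,0,0,0,0,0,0.3,1]
}}

```text
time: 10.7
tool_pos: [0.5743, -0.0352, 0.0938]
ee_rot: [3.14, -0.518, 2.613]
wrist_force: [4.0, -2.8, 3.5]
width: 0.0004
finger_force: 3.2
```

```bash
cat > st.py <<'E'
from h import *
o=robot.get_obs();print(o['time'],o['wrist_force']@RB,(o['tool_pos']-BO)@RB)
E
python3 st.py
```

```text
10.7 [-2.45700918  0.36745612  5.50119801] [-0.03080847  0.04756839  0.03718326]
```

>>> {"op": "move_arm", "data": {
  "deltas": [0,0,0,0,0,0.1,1,0,0,0,0,0,0.2,1,0,0,0,0,0,0.3,1,0,0,0,0,0,0.3,1]
}}

```text
time: 11.1
tool_pos: [0.574, -0.0354, 0.0924]
ee_rot: [3.139, -0.515, 2.612]
wrist_force: [5.7, -5.6, 8.8]
width: -0.0
finger_force: 5.6
```

>>> {"op": "move_arm", "data": {
  "deltas": [0,0,0,0,0,0.1,1,0,0,0,0,0,0.2,1,0,0,0,0,0,0.2,1,0,0,0,0,0,0.2,1]
}}

```text
time: 11.5
tool_pos: [0.5719, -0.0339, 0.0896]
ee_rot: [3.14, -0.519, 2.613]
wrist_force: [4.3, -4.7, 6.8]
width: 0.0
finger_force: 4.5
```

```bash
python3 st.py
```

```text
11.5 [-1.85374502  1.91780267  8.89603515] [-0.03056138  0.04768081  0.03217206]
```

>>> {"op": "move_arm", "data": {
  "deltas": [0,0,0,0,0,0.1,1,0,0,0,0,0,0.2,1,0,0,0,0,0,0.2,1]
}}

```text
time: 11.8
tool_pos: [0.5718, -0.0339, 0.0894]
ee_rot: [3.139, -0.516, 2.613]
wrist_force: [6.5, -5.9, 11.1]
width: 0.0006
finger_force: 6.9
```

```bash
python3 st.py
```

```text
11.8 [-1.8583679   1.82446237 13.90214822] [-0.03057799  0.04765684  0.03201929]
```

>>> {"op": "move_arm", "data": {
  "deltas": [0,0,0,0,0,-3,1,0,0,0,0,0,-5.5,1,0,0,0,0,0,-5.5,1,0,0,0,0,4.8,-5.5,1,0,0,0,0,9.6,-5.5,1,0,0,0,0,9.6,-5.5,1,0,0,0,0,9.6,-5.5,1]
}}

```text
time: 12.5
tool_pos: [0.6408, 0.038, 0.1317]
ee_rot: [-3.141, -0.527, 2.615]
wrist_force: [-0.9, -0.4, 0.4]
width: 0.0007
finger_force: 0.0
```

```bash
python3 st.py; python3 -c "
from h import *
corners()"
```

```text
12.5 [0.68693314 0.82650761 0.07378572] [-0.02963724 -0.04920053  0.08026634]
21903 x [-0.0419  0.0414] y [-0.0698  0.0697]
corner 0 plane mm 32.4 local 571 33.1
corner 1 plane mm 37.5 local 498 38.1
corner 2 plane mm 37.4 local 716 38.1
corner 3 plane mm 42.5 local 783 43.1
```

Corner 0 is home. Next, corner 1.

>>> {"op": "move_arm", "data": {
  "deltas": [0,0,0,0,0,2.5,1,0,0,0,0,0,4.3,1,0,0,0,0,0,4.6,1,0,0,0,0,0,4.8,1,0,0,0,0,0,5,1,0,0,0,0,0,5.1,1,0,0,0,0,0,5.1,1]
}}

```text
time: 13.25
tool_pos: [0.6204, 0.049, 0.0905]
ee_rot: [3.14, -0.522, 2.613]
wrist_force: [0.4, 0.1, 0.4]
width: 0.0003
finger_force: 0.2
```

```bash
python3 st.py
```

```text
13.25 [-0.03331057 -0.28166723  0.47295876] [-0.03018834 -0.04839182  0.03296994]
```

>>> {"op": "move_arm", "data": {
  "deltas": [0,0,0,0,0,0.1,1,0,0,0,0,0,0.2,1,0,0,0,0,0,0.3,1,0,0,0,0,0,0.3,1]
}}

```text
time: 13.65
tool_pos: [0.62, 0.0493, 0.09]
ee_rot: [3.139, -0.519, 2.614]
wrist_force: [2.4, -3.1, 7.2]
width: 0.0005
finger_force: 3.8
```

```bash
python3 st.py
```

```text
13.65 [0.4768099  1.44509778 7.99092509] [-0.02995004 -0.04848348  0.03231387]
```

>>> {"op": "move_arm", "data": {
  "deltas": [0,0,0,0,0,0.1,1,0,0,0,0,0,0.2,1,0,0,0,0,0,0.2,1,0,0,0,0,0,-3,1,0,0,0,0,0,-5.5,1,0,0,0,3,0,-5.5,1,0,0,0,6,0,-5.5,1,0,0,0,6,0,-5.5,1]
}}

```text
time: 14.45
tool_pos: [0.5969, 0.0639, 0.1683]
ee_rot: [3.137, -0.52, 2.617]
wrist_force: [0.1, -0.3, 0.8]
width: 0.0002
finger_force: 0.0
```

>>> {"op": "move_arm", "data": {
  "deltas": [0,0,0,0,0,0,1,0,0,0,0,0,0,1]
}}

```text
time: 14.65
tool_pos: [0.5978, 0.0621, 0.1641]
ee_rot: [3.141, -0.524, 2.612]
wrist_force: [-0.1, 0.1, -1.0]
width: 0.0003
finger_force: 0.0
```

```bash
python3 st.py; python3 -c "
from h import *
corners()"
```

```text
14.65 [-0.35642928  0.00863881 -0.90969774] [ 0.02926743 -0.04829995  0.08363748]
10976 x [-0.0355  0.0413] y [-0.0696  0.0702]
corner 0 plane mm 32.3 local 439 32.8
corner 1 plane mm 32.5 local 18 32.7
corner 2 plane mm 38.8 local 594 39.5
corner 3 plane mm 39.0 local 548 39.7
```

Corners 0 and 1 are home. Next, corner 3; the TCP is at 83.6 mm.

>>> {"op": "move_arm", "data": {
  "deltas": [0,0,0,0,0,2.5,1,0,0,0,0,0,4.2,1,0,0,0,0,0,4.6,1,0,0,0,0,0,4.8,1,0,0,0,0,0,5,1,0,0,0,0,0,5.1,1,0,0,0,0,0,5.1,1]
}}

```text
time: 15.4
tool_pos: [0.5761, 0.0747, 0.1235]
ee_rot: [3.139, -0.523, 2.614]
wrist_force: [-0.2, -1.7, 9.4]
width: 0.0001
finger_force: 4.1
```

```bash
python3 st.py
```

```text
15.4 [4.08990913 1.57822195 8.486121  ] [ 0.03068403 -0.04822021  0.0359954 ]
```

>>> {"op": "move_arm", "data": {
  "deltas": [0,0,0,0,0,0.1,1,0,0,0,0,0,0.2,1,0,0,0,0,0,0.3,1,0,0,0,0,0,0.3,1]
}}

```text
time: 15.8
tool_pos: [0.5753, 0.0754, 0.1227]
ee_rot: [3.137, -0.521, 2.615]
wrist_force: [1.2, -1.8, 15.1]
width: 0.0006
finger_force: 6.5
```

```bash
python3 st.py
```

```text
15.8 [ 5.87724467  1.00621103 14.02926222] [ 0.03119022 -0.04845914  0.03477067]
```

>>> {"op": "move_arm", "data": {
  "deltas": [0,0,0,0,0,0.1,1,0,0,0,0,0,0.2,1,0,0,0,0,0,0.2,1,0,0,0,0,0,0.2,1]
}}

```text
time: 16.2
tool_pos: [0.5746, 0.076, 0.1175]
ee_rot: [3.139, -0.521, 2.613]
wrist_force: [2.2, -2.1, 8.4]
width: 0.0005
finger_force: 3.8
```

```bash
python3 st.py
```

```text
16.2 [1.62881934 0.71482059 8.78107037] [ 0.02941782 -0.04857346  0.02980632]
```

Corner 3 snapped. Seating it a little further, then over to corner 2.

>>> {"op": "move_arm", "data": {
  "deltas": [0,0,0,0,0,0.15,1,0,0,0,0,0,0.15,1,0,0,0,0,0,-3,1,0,0,0,0,0,-5.5,1,0,0,0,0,0,-5.5,1,0,0,0,0,-4.8,-5.5,1,0,0,0,0,-9.6,-5.5,1,0,0,0,0,-9.6,-5.5,1]
}}

```text
time: 17.0
tool_pos: [0.546, -0.024, 0.1621]
ee_rot: [-3.139, -0.527, 2.605]
wrist_force: [0.4, 1.5, 1.0]
width: 0.0005
finger_force: 0.0
```

>>> {"op": "move_arm", "data": {
  "deltas": [0,0,0,0,0,0,1,0,0,0,0,0,0,1]
}}

```text
time: 17.2
tool_pos: [0.5486, -0.0194, 0.1629]
ee_rot: [3.14, -0.525, 2.614]
wrist_force: [-0.1, 0.5, 1.1]
width: 0.0008
finger_force: 0.0
```

```bash
python3 st.py; python3 -c "
from h import *
corners()"
```

```text
17.2 [ 0.86192428 -0.3587532   0.73432103] [0.02988974 0.04688006 0.08194641]
11168 x [-0.0345  0.0426] y [-0.0701  0.0698]
corner 0 plane mm 30.5 local 18 31.2
corner 1 plane mm 30.6 local 432 31.3
corner 2 plane mm 30.4 local 565 31.1
corner 3 plane mm 30.5 local 582 31.2
```

All four corners now read 30.5 mm, so the last two went together. A confirming press on corner 2.

>>> {"op": "move_arm", "data": {
  "deltas": [0,0,0,0,0,2.5,1,0,0,0,0,0,4.6,1,0,0,0,0,0,5.1,1,0,0,0,0,0,5.4,1,0,0,0,0,0,5.6,1,0,0,0,0,0,5.7,1,0,0,0,0,0,5.7,1]
}}

```text
time: 17.95
tool_pos: [0.5257, -0.0056, 0.118]
ee_rot: [3.138, -0.519, 2.615]
wrist_force: [2.1, -1.7, 10.0]
width: 0.0004
finger_force: 4.2
```

```bash
python3 st.py
```

```text
17.95 [ 2.66052538  0.40191705 10.04980114] [0.03057364 0.04655173 0.02970804]
```

>>> {"op": "move_arm", "data": {
  "deltas": [0,0,0,0,0,-3,1,0,0,0,0,0,-6,1,0,0,0,-2,4,-8,1,0,0,0,-2,4,-8,1,0,0,0,-2,4,-8,1,0,0,0,-2,4,-8,1]
}}

```text
time: 18.55
tool_pos: [0.5934, -0.0001, 0.1739]
ee_rot: [3.141, -0.524, 2.613]
wrist_force: [0.2, -0.2, 0.5]
width: 0.0005
finger_force: 0.0
```

```bash
python3 st.py; python3 -c "
from h import *
corners('w9')"
```

```text
18.55 [0.01912541 0.06936143 0.5395963 ] [0.01026914 0.00759988 0.1059601 ]
14252 x [-0.0366  0.0427] y [-0.0699  0.0698]
corner 0 plane mm 30.4 local 411 31.1
corner 1 plane mm 30.5 local 413 31.2
corner 2 plane mm 30.3 local 511 31.1
corner 3 plane mm 30.4 local 523 31.1
```

View pics/w9.png

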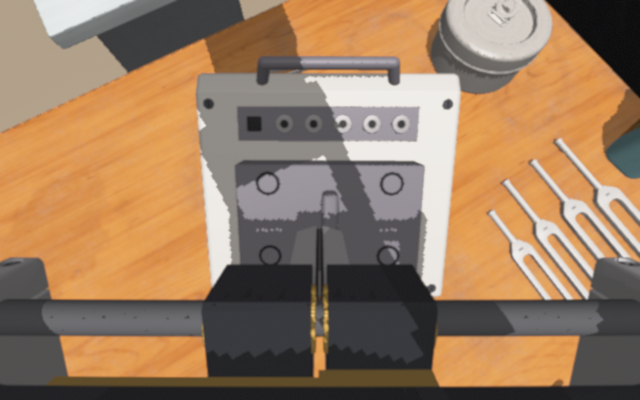

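The cover is down evenly: marks at (268,183), (392,183), (270,255) and (388,255) all read about 30.4 mm, and the gripper is clear.

```bash
python3 -c "
from bench import robot
print(robot.close_job())"
```

```text
the job is handed in; nothing more can be done
None
```

The battery cover is on with all four corners snapped home and level (each reads about 30.4 mm); the gripper has let go and is clear, and the job was handed in at about 19 s.

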